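Float the balance platform with its hand pump

ROBOT

A 6-joint arm with a two-finger parallel gripper is mounted at the origin on a cart in front of the work surface, level with it; the furniture and walls round the work are solid. World frame = base frame: x ahead of the robot, y to its left, z up, the work surface at z = 0. Lengths are in m, angles in rad, forces in N, time in s.
With the tool pointing down it reaches from about 0.25 to 0.775 m from the base axis. Payload 4 kg.
Tool frame: the origin (TCP) lies at the very end of the fingers, on their centre line; the grasp point (between the pads) lies 19 mm behind it (r.tcp_to_grasp is the z of the grasp point in the tool frame, in m); z points along the fingers, y is the direction in which the jaws open and shut (so a half turn about z gives the same grasp; the last joint's range is limited). The gripper opens to 94 mm and grips with 3 to 60 N. Pads are 16 mm wide; open, the fingers measure 119 mm over their backs; the gripper's body (75 mm by 177 mm) begins 78 mm behind the grasp point.
Start: joints at [-1.266, 0.087, 1.371, -0, 1.684, -0.103], TCP at [0.218, -0.505, 0.206] pointing down, gripper open.
Joint ranges: [-3.1, 3.1], [-0.76, 2.03], [0.27, 2.55], [-1.08, 4.22], [0.17, 2.65], [-2.57, 2.57]. Speed limits (rad/s): [2.79, 2.79, 3.14, 3.14, 3.14, 3.14].

INTERFACE

Orientations are given as a rotation vector (axis times angle).
In Python, from station import r, eyes, ticket gives the robot as it stands.
- The arm moves only by the tool servo_tool, never from a script. Its arguments are lists of equal length, an entry for each row: "claw": the gripper command: -1 is fully open, 1 is shut, values between are in proportion; "linear": the shift along the tool's x, y, z in mm, a list of three; "turn": the turn about the tool's z in rad. In form: {"claw": [claw, ...], "linear": [[x, y, z], ...], "turn": [turn, ...]}. A call has 1 to 5 rows; each row shifts and turns the pose as measured when the row begins, along the tool's axes as they then stand; what a row does not reach is not made up. A row lasts 1/10 s, in which the tool goes at most 50 mm and 8.59 degrees, less where a joint would pass 70% of its speed; a pose out of reach is approached as far as the arm can. A call is refused whole if a number of a shift passes 50 or a number of a turn 0.15, either way. A call with a gripper value outside its range is refused whole. The fingers move at their own pace and stop on an object; the grip force is fixed at half the most. Time passes only in rows, so rows that do not move let the fingers close. It gives the time, the measured TCP pose, the force and the opening at its end, in the units of the state.
- r.get_obs(): the state, without advancing time (a new reading comes with each control period).
- eyes.read_camera(name): name is "side" or "top" or "wrist"; returns (picture, depth): 420x560x3 uint8, red, green, blue; 420x560 float32, m along the optical axis (not along the pixel's ray), 0 where there is no reading.
- eyes.camera_params(name): a dict with "intrinsics" (3x3 intrinsics, pixels), "xyz" and "attitude" of the camera in the world. Camera axes: x right, y down, z forward; pixel columns grow to the right and rows downward; lengths in m; the calibration is good to about 2 mm. A picture is of the moment at which its call begins: read the wrist's pose just before it. camera_params takes no time and is no camera call; for the wrist camera it gives the pose at the moment of the call.
- ticket.job_done(): hands the job in, once; it reports no verdict.
The state is a dict: "t": time; "joint_positions": joint angles; "joint_vel": joint speeds; "effort": joint torques, N m; "tcp_pos": TCP position; "orientation": TCP orientation; "contact_force": force on the tool from outside, world axes, zero at the start; "moment": the same for the moment, N m; "opening": opening from 0.0 (shut) to 1.0 (fully open).
Only numpy, scipy, OpenCV 4.12 (cv2) and the standard library are available. Lean on these libraries where they do the work, as an engineer would, in place of code of your own. Each camera call takes 0.05 s, during which the arm holds its last target.

TASK

The air-mounted platform under the lab balance has settled and must be floated again before weighing. With your fingertips, push the bleed valve's handle round to its closed stop, then press the pump's palm knob down and let it spring back, again and again, until the indicator pin pops fully out; finish with the knob sprung up. Only push: do not grip the knob, do not touch the pin, slab or balance, and leave the weights and everything around in place.

Things in the scene. Friction and masses are not known exactly. Their poses are not given: they have to be found in the camera images.
- platform: Fixed grey unit: control deck 100 (x) x 262 (y) mm at the front, top 54 mm above the bench; behind it, from x = +54 to +244 mm, the slab and balance (pan top at 122, weight on it to 156 mm). Origin at bench level under the deck's middle; x to the unit's back, y to its left, z up. On the deck, left to right: pump at (0, 85), indicator at (0, 8), bleed valve at (-10, -85) mm.
- knob_top (a point): Centre of the flat top of the pump's black palm knob, 124 mm above the bench when up. The flat is 32 mm across; the knob is 45 mm across and 16 mm high and stands on a 12 mm rod over a metal barrel. Moves down with the plunger.
- plunger (a joint): Pump plunger, in m: 0 = sprung up, 0.022 = fully down on its stop. The spring takes about 4 N at the top, 11 N at the bottom, and lifts the knob when let go. Each down stroke adds air in proportion to its length (full stroke: pin +2 to 2.5 mm); the up stroke takes nothing back. With the bleed valve open the pin cannot pass about 4 to 9 mm.
- knob_side: The round side of the palm knob, 45 mm across, 10 mm high, from 6 to 16 mm below knob_top (origin at knob_top). Only there for gripping, which is not wanted: press on the flat top.
- indicator (a joint): How far the indicator pin stands out of its gland, in m: 0 = in, 0.024 = fully out against its stop. It starts 0 to 4 mm out, climbs with each stroke, and somewhere past 11 to 15 mm it snaps the rest of the way by itself, floating the slab up by 6 mm. Further strokes do no harm. It takes about 3 to 7 full strokes.
- pin_tip (a point): Centre of the tip of the indicator pin, a bright steel pin 11 mm across in the middle of the deck; 75.5 mm above the bench when in, 99.5 mm when fully out (a groove round its foot then shows).
- indicator_pin: The pin itself (origin at pin_tip). To be read only, not touched.
- valve (a joint): Bleed valve handle, in rad: 0 = open (handle points to the front of the unit, -x), 1.571 = closed against its stop (handle points to the right of the unit, -y). It turns anticlockwise seen from above to close, starts between 0 and 0.3, stays where it is left and needs about 2 N at the grip.
- valve_pivot (a point): Point on the valve's vertical turning axis, at the height of valve_grip, 82.5 mm above the bench.
- valve_grip (a point): Middle of the upright black round grip at the end of the valve handle: 15 mm across, from 67.5 to 97.5 mm above the bench, 55 mm from the turning axis. The handle bar under it is 13 mm wide, its top 75 mm above the bench.
- mount_lift (a joint): Rise of the slab on its air mounts, in m: 0 = settled, 0.006 = floating (pin fully out).
- slab: Dark stone slab 190 x 260 x 22 mm of the platform, carrying the white balance (178 x 158 mm) with its round pan. Origin at the centre of the slab's underside. Not to be touched.
- weight_big: Brass weight, 22 mm across and 34 mm high, standing on the balance pan (origin at its underside). Must stay standing there.
- weight_mid: Brass weight, 18 x 27 mm, standing on the slab left of the balance (origin at its underside).
- weight_small: Brass weight, 14 x 21 mm, standing on the slab left of the balance (origin at its underside).
- petri_dish: Small clear dish with lid, 63 mm across, 15 mm high, on the bench right of the unit (origin at its underside).
- stopwatch: Black stopwatch 78 x 62 x 22 mm, on the bench left of the control deck (origin at its underside).
- dropper_bottle: Amber dropper bottle 34 mm across, 107 mm high, on the bench right of the slab (origin at its underside).
- tweezers: Steel tweezers 128 x 18 x 9 mm, on the bench left of the slab (origin at its underside).

How it is judged:
On the way, in this order (a step that is already met when the one before it is completed fails the run):
1. the bleed valve's handle is pushed round to its closed stop (above 1.45 rad) (value of joint valve above 1.45 rad), for 0.2 s.
2. the indicator pin has popped out (above 21.5 mm) (value of joint indicator above 0.0215 m), for 0.2 s.
At the end, for the whole second after the job is handed in: Valve closed (above 1.45 of 1.571 rad), pin fully out (above 21.5 of 24 mm), knob sprung up (within 3 mm of the top), slab floating (above 4 mm), and the big weight standing still on the balance pan (value of joint valve above 1.45 rad and value of joint indicator above 0.0215 m and value of joint plunger below 0.003 m and value of joint mount_lift above 0.004 m and angle between weight_big's own z axis and vertical below 0.2 rad and z of weight_big in the frame of slab above 0.07 m and linear speed of weight_big below 0.02 m/s); the robot touches nothing.
It fails at once if the indicator pin is touched (contact force between indicator_pin and the fingers above 0.5 N or contact force between indicator_pin and the arm above 0.5 N).
It fails at once if the palm knob is gripped by its side instead of pressed on top (contact force between knob_side and the fingers above 2 N).
It fails at once if the slab or the balance on it is touched (contact force between slab and the fingers above 1 N or contact force between slab and the arm above 1 N).
It fails at once if a weight or a bystander is moved more than 15 mm, lifted or knocked over (distance of any of weight_big, weight_mid, weight_small, petri_dish, stopwatch, dropper_bottle, tweezers from where it was at the start of the episode above 0.015 m or angle between any of weight_big, weight_mid, weight_small, petri_dish, stopwatch, dropper_bottle, tweezers's own z axis and vertical above 0.4 rad).
It also fails if it takes over 58 s, if anything falls off the work surface, if the arm or the gripper's body presses on something with over 40 N, if the wrist force passes 120 N, or if a joint passes its speed limit or range.

## Working session

There is one attempt and no reset: what is moved stays moved. The work goes in short steps, Python scripts to look and compute and a tool call to move; the robot and the scene stay as the last step left them, time stands still between calls to the robot, and variables do not carry over. Pictures are saved under pics/ and viewed, and the job is handed in when it is done.

Besides the shell and the picture viewer there is one more tool, called after ">>>" by a JSON object that holds its "op" and its "data", one argument or row to a line. servo_tool: Moves the arm, as the interface text tells. Its arguments: {"type":"object","properties":{"claw":{"type":"array"},"linear":{"type":"array"},"turn":{"type":"array"}},"required":["claw","linear","turn"]}

```bash
mkdir -p pics; cat > h.py <<'E'
import numpy as np,cv2
from station import r,eyes,ticket
from scipy.spatial.transform import Rotation as R
def snap(n,f):
    p=eyes.camera_params(n); im,d=eyes.read_camera(n)
    cv2.imwrite('pics/'+f+'.png',im[:,:,::-1]); np.savez('pics/'+f+'.npz',d=d,im=im,K=p['intrinsics'],t=p['xyz'],a=np.array(p['attitude']))
    return im,d,p
def rot(a):
    a=np.array(a); return a if a.shape==(3,3) else R.from_rotvec(a).as_matrix()
def px(f,u,v,z=None,w=2):
    q=np.load('pics/'+f+'.npz'); K=q['K'];A=rot(q['a']);t=q['t']
    ray=A@np.linalg.solve(K,[u,v,1.])
    if z is None:
        dd=q['d'][v-w:v+w+1,u-w:u+w+1]; s=np.median(dd[dd>0])
    else: s=(z-t[2])/ray[2]
    return t+ray*s
E
python3 - <<'E'
from h import *
o=r.get_obs();print(o)
for n in('top','side'):
    p=snap(n,n+'0')[2];print(n,p)
E
```

```text
{'t': 0.0, 'joint_positions': array([-1.26610676e+00,  8.78994273e-02,  1.37223051e+00, -2.76128649e-05,
        1.68359527e+00, -1.03120014e-01]), 'joint_vel': array([ 0.00077184,  0.00061465, -0.00026285, -0.00131644, -0.00030011,
        0.00066875]), 'effort': array([ 4.47097264e-04, -3.40178490e+01, -3.02432585e+01,  7.18663540e-02,
        3.29918484e-02, -1.96883484e-04]), 'tcp_pos': array([ 0.2179419, -0.5043821,  0.2043466]), 'orientation': array([-3.07443525e+00, -6.35722230e-01,  3.79667499e-04]), 'contact_force': array([0.09351341, 0.52444163, 0.24194998]), 'moment': array([-0.03843025, -0.01486335, -0.01400382]), 'opening': 0.9976573563409887}
top {'intrinsics': array([[438.92059494,   0.        , 276.78809536],
       [  0.        , 438.92059494, 205.94162619],
       [  0.        ,   0.        ,   1.        ]]), 'xyz': array([0.4440264 , 0.07251909, 1.42820909]), 'attitude': array([-2.17004126,  2.18839234, -0.10149417])}
side {'intrinsics': array([[391.64742742,   0.        , 278.87838924],
       [  0.        , 391.64742742, 211.62464763],
       [  0.        ,   0.        ,   1.        ]]), 'xyz': array([0.11220432, 0.74492386, 0.63608468]), 'attitude': array([-0.75758794,  2.42974815, -1.31182124])}
```

View pics/top0.png

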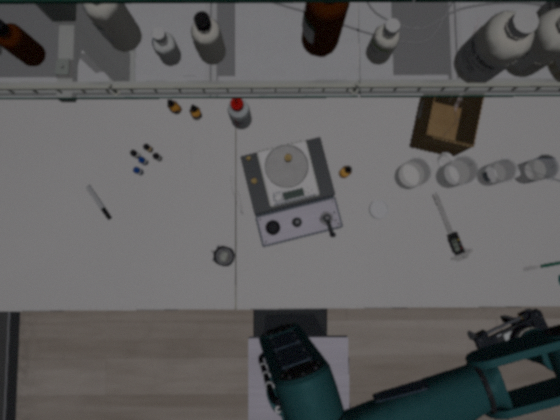

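View pics/side0.png

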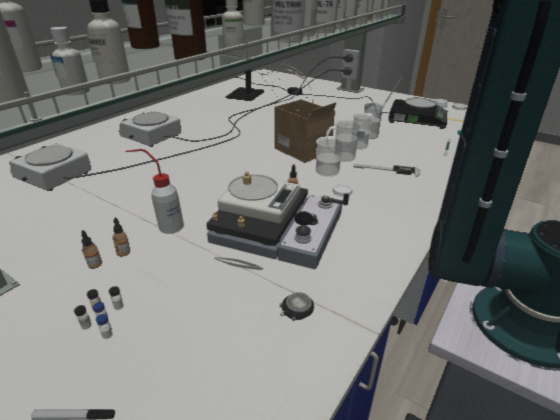

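```bash
python3 - <<'E'
import cv2
a=cv2.imread('pics/top0.png')[130:300,170:380];cv2.imwrite('pics/top0c.png',cv2.resize(a,(735,595),interpolation=cv2.INTER_CUBIC))
E
```

```text
(no output)
```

View pics/top0c.png

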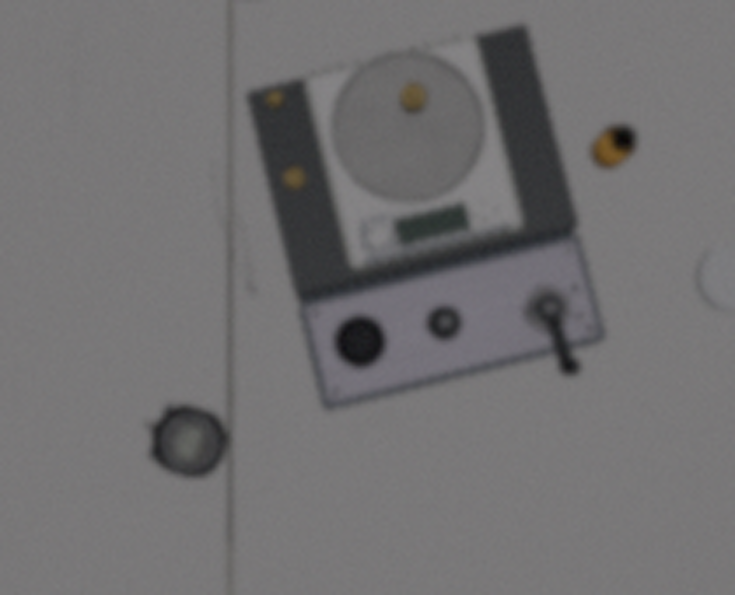

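The top view shows, in full-picture pixels, the knob at (273,227), the pin at (297,222), the valve pivot at (327,218) and the grip at (333,235). The unit is yawed about 15°.

```bash
python3 - <<'E'
from h import *
c=lambda x,y:(170+x/3.5,130+y/3.5)
for n,(x,y,z) in dict(knob=(360,341,.124),pin=(444,322,.077),piv=(549,307,.08),grip=(570,367,.0975),FL=(328,408,.054),FR=(604,338,.054),BR=(575,235,.054),BL=(302,300,.054)).items():
    print(n,px('top0',*c(x,y),z=z).round(4))
P=[px('top0',*c(x,y),z=.054) for x,y in((328,408),(604,338),(575,235),(302,300))]
L=np.array([[-50,131],[-50,-131],[50,-131],[50,131]])/1e3
src=list(L)+[np.array([0,.085]),np.array([0,.008]),np.array([-.01,-.085])]
dst=[p[:2] for p in P]+[px('top0',*c(360,341),z=.124)[:2],px('top0',*c(444,322),z=.077)[:2],px('top0',*c(549,307),z=.08)[:2]]
s=np.array(src);d=np.array(dst);sm=s.mean(0);dm=d.mean(0)
H=(s-sm).T@(d-dm);th=np.arctan2(H[0,1]-H[1,0],H[0,0]+H[1,1])
Rm=np.array([[np.cos(th),-np.sin(th)],[np.sin(th),np.cos(th)]]);t=dm-Rm@sm
print(th,np.degrees(th),t,((s@Rm.T+t-d)*1e3).round(1))
for n,p in dict(knob=(0,.085),pin=(0,.008),piv=(-.01,-.085)).items(): print(n,Rm@p+t)
print(R.from_rotvec(r.get_obs()['orientation']).as_matrix().round(3))
E
```

```text
knob [0.4945 0.0771 0.124 ]
pin [0.5125 0.0031 0.077 ]
piv [ 0.5247 -0.0892  0.08  ]
grip [ 0.4716 -0.1043  0.0975]
FL [0.4379 0.1063 0.054 ]
FR [ 0.4981 -0.1411  0.054 ]
BR [ 0.591 -0.117  0.054]
BL [0.5344 0.129  0.054 ]
0.23448728732246396 13.435131913048679 [ 0.51495118 -0.00532725] [[-2.   4.2]
 [-1.3 -3.3]
 [ 3.  -4.2]
 [-1.3  4.7]
 [ 0.7  0.3]
 [ 0.6 -0.7]
 [ 0.2 -1.1]]
knob [0.49520191 0.07734661]
pin [0.51309243 0.00245382]
piv [ 0.52497411 -0.09032455]
[[ 0.918  0.397 -0.001]
 [ 0.397 -0.918  0.002]
 [ 0.    -0.002 -1.   ]]
```

```bash
cat >> h.py <<'E'
TH=np.radians(13.66);T=np.array([.5151,-.0054])
def loc(x,y,z):
    c,s=np.cos(TH),np.sin(TH); return np.array([T[0]+c*x-s*y,T[1]+s*x+c*y,z])
def st():
    o=r.get_obs();M=R.from_rotvec(o['orientation']).as_matrix()
    p=o['tcp_pos'];c,s=np.cos(TH),np.sin(TH);d=p[:2]-T
    print('t',round(o['t'],2),'tcp',p.round(4),'loc mm',(np.array([c*d[0]+s*d[1],-s*d[0]+c*d[1]])*1e3).round(1),'valve-yaw deg',round(np.degrees(np.arctan2(M[1,0],M[0,0])-TH),1),'F',o['contact_force'].round(1),'q',o['joint_positions'].round(2),'op',round(o['opening'],3))
    return p,M
def go(x,y,z):
    p,M=st(); print('tool delta mm',(M.T@(loc(x,y,z)-p)*1e3).round(1))
E
python3 -c "
from h import *
go(-.0607,-.0557,.19)"
```

```text
t 0.1 tcp [ 0.218  -0.5044  0.2044] loc mm [-406.6 -414.8] valve-yaw deg 9.7 F [0.3 0.6 0.1] q [-1.27  0.09  1.37 -0.    1.68 -0.1 ] op 0.998
tool delta mm [ 401.5 -295.6   15.1]
```

>>> {"op": "servo_tool", "data": {
  "claw": [1, 1, 1, 1, 1],
  "linear": [
    [33, -24, 0],
    [33, -24, 0],
    [33, -24, 0],
    [33, -24, 0],
    [33, -24, 0]
  ],
  "turn": [0, 0, 0, 0, 0]
}}

```text
t: 0.6
tcp_pos: [0.3218, -0.3261, 0.2]
orientation: [-3.071, -0.618, 0.005]
contact_force: [-0.1, -0.6, 0.4]
opening: 0.607
```

>>> {"op": "servo_tool", "data": {
  "claw": [1, 1, 1, 1, 1],
  "linear": [
    [33, -24, 0],
    [33, -24, 0],
    [33, -24, 0],
    [33, -24, 0],
    [33, -24, 0]
  ],
  "turn": [0, 0, 0, 0, 0]
}}

```text
t: 1.1
tcp_pos: [0.4293, -0.143, 0.1987]
orientation: [-3.069, -0.615, 0.007]
contact_force: [0.8, 0.1, 0.3]
opening: 0.185
```

```bash
python3 -c "
from h import *
go(-.0607,-.0557,.19)"
```

```text
t 1.1 tcp [ 0.4293 -0.143   0.1987] loc mm [-115.9 -113.4] valve-yaw deg 9.0 F [0.8 0.1 0.3] q [-0.45 -0.12  1.59  0.01  1.68  0.72] op 0.185
tool delta mm [ 63.6 -48.3   9.2]
```

>>> {"op": "servo_tool", "data": {
  "claw": [1, 1, 1, 1],
  "linear": [
    [32, -24, 3],
    [20, -15, 3],
    [8, -6, 2],
    [0, 0, 0]
  ],
  "turn": [0, 0.08, 0.08, 0]
}}

```text
t: 1.5
tcp_pos: [0.4696, -0.0704, 0.1888]
orientation: [-3.106, -0.373, 0.013]
contact_force: [-0.5, -0.1, -0.1]
opening: 0.003
```

```bash
python3 -c "
from h import *
go(-.0607,-.0557,.081)
snap('top','top1');print(snap('wrist','w1')[2]['xyz'])"
```

```text
t 1.5 tcp [ 0.4696 -0.0704  0.1888] loc mm [-59.6 -52.4] valve-yaw deg 0.0 F [-0.5 -0.1 -0.1] q [-0.28 -0.07  1.56  0.01  1.66  1.06] op 0.003
tool delta mm [ -0.5   4.8 107.8]
[ 0.53748247 -0.05652483  0.36676218]
```

View pics/w1.png

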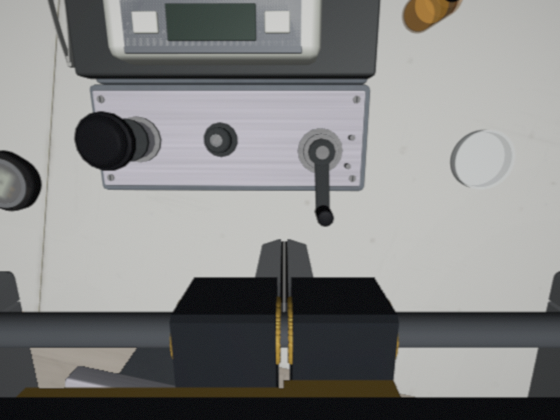

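The wrist view shows the knob top at about (105,140), the pin at (219,140), the pivot at (321,152), the grip top at (325,217) and the shut fingertips at (284,241). I'll check the frame against these points.

```bash
python3 - <<'E'
from h import *
c,s=np.cos(TH),np.sin(TH)
for n,u,v,z in (('knob',105,140,.124),('pin',219,139,.078),('grip',325,217,.0975),('pivot',321,152,.085),('FL',105,188,.054),('FR',365,188,.054),('tip',284,241,.189)):
    p=px('w1',u,v,z=z);d=p[:2]-T;print(n,p.round(4),np.round([1e3*(c*d[0]+s*d[1]),1e3*(-s*d[0]+c*d[1])],1))
E
```

```text
knob [0.4985 0.072  0.124 ] [ 2.1 79.2]
pin [ 5.157e-01 -1.000e-04  7.800e-02] [1.8 5. ]
grip [ 0.475  -0.1044  0.0975] [-62.4 -86.7]
pivot [ 0.5264 -0.0879  0.085 ] [ -8.6 -82.9]
FL [0.4412 0.1042 0.054 ] [-45.9 123.9]
FR [ 0.5022 -0.1418  0.054 ] [ -44.7 -129.5]
tip [ 0.4768 -0.0691  0.189 ] [-52.3 -52.8]
```

>>> {"op": "servo_tool", "data": {
  "claw": [1, 1, 1, 1, 1],
  "linear": [
    [-3, 0, 35],
    [0, 0, 35],
    [0, 0, 25],
    [0, 0, 10],
    [0, 6, 1]
  ],
  "turn": [0, 0, 0, 0, 0]
}}

```text
t: 2.1
tcp_pos: [0.4665, -0.0823, 0.0826]
orientation: [-3.111, -0.373, 0.005]
contact_force: [-0.2, 0.0, -0.2]
opening: 0.009
```

```bash
python3 -c "
from h import *
go(-.064,-.0665,.081)
snap('wrist','w2')"
```

```text
t 2.1 tcp [ 0.4665 -0.0823  0.0826] loc mm [-65.3 -63.2] valve-yaw deg 0.0 F [-0.2  0.  -0.2] q [-0.3  -0.02  1.73  0.01  1.44  1.03] op 0.009
tool delta mm [1.3 3.3 1.6]
```

View pics/w2.png

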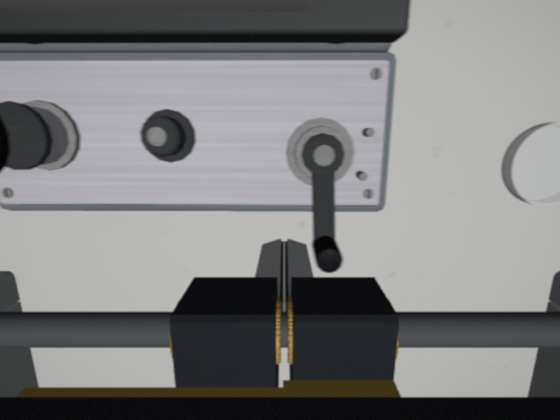

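The wrist view shows the shut fingers (284,255) just left of the grip (328,252). Height and radius look right, so I'll push along the arc.

>>> {"op": "servo_tool", "data": {
  "claw": [1, 1, 1, 1, 1],
  "linear": [
    [0, 5, 1],
    [-2.4, 7, 0],
    [-2.4, 7, 0],
    [-2.4, 7, 0],
    [-2.4, 7, 0]
  ],
  "turn": [0, -0.12, -0.12, -0.12, -0.12]
}}

```text
t: 2.65
tcp_pos: [0.4737, -0.1182, 0.0876]
orientation: [-2.921, -1.128, -0.012]
contact_force: [-1.0, 2.2, -1.2]
opening: 0.005
```

```bash
python3 -c "
from h import *
st()
snap('wrist','w3')"
```

```text
t 2.65 tcp [ 0.4737 -0.1182  0.0876] loc mm [-66.9 -99.9] valve-yaw deg 28.6 F [-1.   2.2 -1.2] q [-0.37  0.    1.69  0.01  1.44  0.46] op 0.005
```

View pics/w3.png

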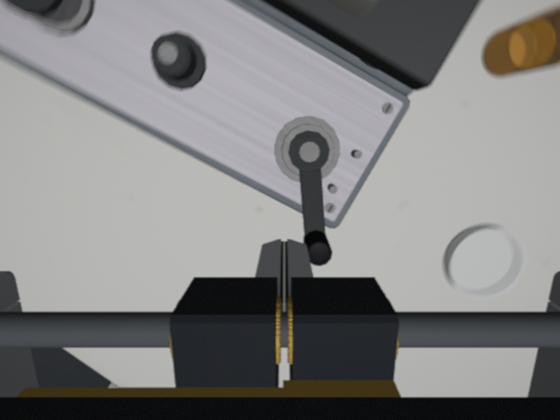

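The handle has turned about 35° and the grip at (318,248) stays against the fingers. Height drifted up 5 mm, so I'll correct it as I continue.

>>> {"op": "servo_tool", "data": {
  "claw": [1, 1, 1, 1, 1],
  "linear": [
    [-2.4, 7, 3],
    [-2.4, 7, 2],
    [-2.4, 7, 1],
    [-2.4, 7, 1],
    [-2.4, 7, 1]
  ],
  "turn": [-0.12, -0.12, -0.12, -0.12, -0.12]
}}

```text
t: 3.2
tcp_pos: [0.4986, -0.1484, 0.086]
orientation: [-2.446, -1.963, -0.026]
contact_force: [-1.8, 2.4, -0.6]
opening: 0.006
```

```bash
python3 -c "
from h import *
st()
snap('wrist','w4')"
```

```text
t 3.2 tcp [ 0.4986 -0.1484  0.086 ] loc mm [ -49.9 -135.1] valve-yaw deg 63.8 F [-1.8  2.4 -0.6] q [-0.41  0.07  1.63  0.02  1.44 -0.19] op 0.006
```

View pics/w4.png

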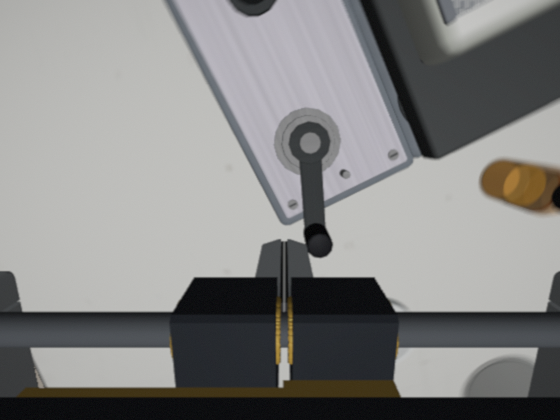

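The handle is at about 68° with good contact. The fingers drift slightly outward, so I'll reduce that.

>>> {"op": "servo_tool", "data": {
  "claw": [1, 1, 1, 1],
  "linear": [
    [-1, 7, 2],
    [-1, 7, 2],
    [-1, 7, 1],
    [-1, 6, 1]
  ],
  "turn": [-0.12, -0.12, -0.1, -0.05]
}}

```text
t: 3.65
tcp_pos: [0.5241, -0.1572, 0.0846]
orientation: [-2.019, -2.405, -0.016]
contact_force: [-14.0, 0.6, 5.9]
opening: -0.001
```

```bash
python3 -c "
from h import *
st()
snap('wrist','w5')"
```

```text
t 3.65 tcp [ 0.5241 -0.1572  0.0846] loc mm [ -27.1 -149.6] valve-yaw deg 86.3 F [-14.    0.6   5.9] q [-0.4   0.13  1.56  0.01  1.44 -0.58] op -0.001
```

View pics/w5.png

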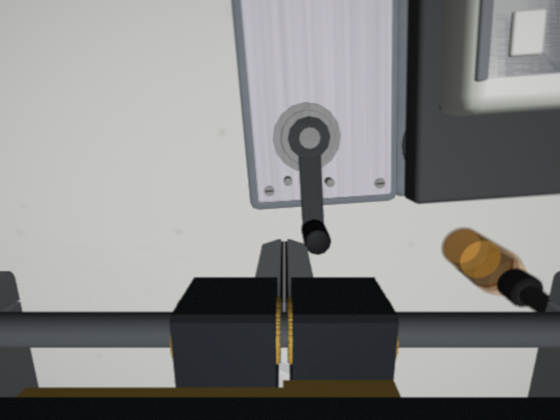

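The force rose to 14 N and the handle now lies square to the deck's end edge, so it is on its stop. I'll give one more push, hold, then back off.

>>> {"op": "servo_tool", "data": {
  "claw": [1, 1, 1, 1, 1],
  "linear": [
    [0, 5, 0],
    [0, 4, 0],
    [0, -12, 0],
    [0, -5, -40],
    [0, 0, -40]
  ],
  "turn": [0, 0, 0, 0, 0]
}}

```text
t: 4.2
tcp_pos: [0.5048, -0.162, 0.1602]
orientation: [-2.027, -2.37, 0.017]
contact_force: [0.7, -0.7, 0.9]
opening: 0.003
```

```bash
python3 -c "
from h import *
go(0,.085,.165)
snap('wrist','w6')"
```

```text
t 4.2 tcp [ 0.5048 -0.162   0.1602] loc mm [ -47.  -149.7] valve-yaw deg 85.3 F [ 0.7 -0.7  0.9] q [-0.41  0.08  1.47 -0.    1.62 -0.57] op 0.003
tool delta mm [237.9  27.4  -3. ]
```

View pics/w6.png

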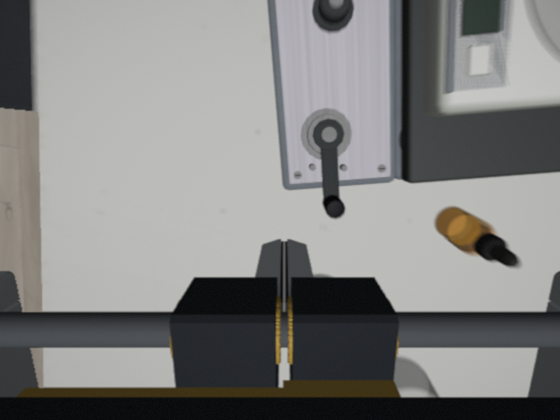

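The handle stayed closed: it is parallel to the unit's long axis at (330,135) to (334,207). Now I'll move over the knob and turn the tool back square.

>>> {"op": "servo_tool", "data": {
  "claw": [1, 1, 1, 1, 1],
  "linear": [
    [42, 2, -2],
    [42, 2, -1],
    [42, 2, -1],
    [42, 2, -1],
    [42, 2, -1]
  ],
  "turn": [0, 0, 0, 0, 0]
}}

```text
t: 4.75
tcp_pos: [0.4916, 0.0442, 0.1842]
orientation: [2.064, 2.35, 0.008]
contact_force: [1.0, 0.3, 0.4]
opening: 0.008
```

>>> {"op": "servo_tool", "data": {
  "claw": [1, 1, 1, 1, 1],
  "linear": [
    [0, 0, 0],
    [0, 0, 0],
    [0, 0, 0],
    [0, 0, 0],
    [0, 0, 0]
  ],
  "turn": [0.15, 0.15, 0.15, 0.15, 0.15]
}}

```text
t: 5.25
tcp_pos: [0.4926, 0.0502, 0.191]
orientation: [2.782, 1.422, 0.043]
contact_force: [0.1, -0.5, 0.2]
opening: 0.004
```

>>> {"op": "servo_tool", "data": {
  "claw": [1, 1, 1, 1, 1],
  "linear": [
    [0, 0, 0],
    [0, 0, 0],
    [0, 0, 0],
    [0, 0, 0],
    [0, 0, 0]
  ],
  "turn": [0.15, 0.15, 0.15, 0.15, 0.15]
}}

```text
t: 5.75
tcp_pos: [0.4945, 0.0489, 0.1971]
orientation: [3.118, 0.305, 0.075]
contact_force: [-0.5, -0.7, -0.6]
opening: 0.004
```

```bash
python3 -c "
from h import *
go(0,.085,.16)
snap('wrist','w7')"
```

```text
t 5.75 tcp [0.4945 0.0489 0.1971] loc mm [-7.2 57.6] valve-yaw deg -2.5 F [-0.5 -0.7 -0.6] q [-0.01 -0.07  1.54 -0.    1.62  1.36] op 0.004
tool delta mm [  4.2 -28.1  37. ]
```

View pics/w7.png

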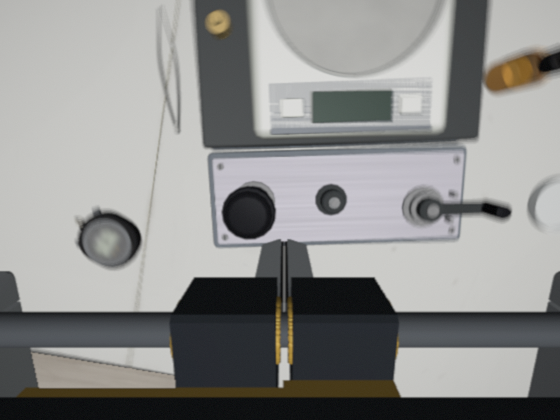

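The view shows the knob at (248,212), the pin at (331,199) and the closed handle at (429,209) to (505,210). I'll locate the knob from here.

```bash
python3 - <<'E'
from h import *
c,s=np.cos(TH),np.sin(TH)
q=np.load('pics/w7.npz');print(q['d'][200:225:8,236:262:8].round(3))
for n,u,v,z in (('knob',248,212,.124),('knobL',221,212,.116),('knobR',275,212,.116),('pin',333,202,.078)):
    p=px('w7',u,v,z=z);d=p[:2]-T;print(n,p.round(4),np.round([1e3*(c*d[0]+s*d[1]),1e3*(-s*d[0]+c*d[1])],1))
print(px('w7',248,212),px('top0',273,227))
im=q['im'][...,::-1][150:270,190:310];cv2.imwrite('pics/w7c.png',cv2.resize(np.clip(im*2.5,0,255).astype('uint8'),(600,600),interpolation=3))
M=st()[1];print(M.round(3))
E
```

```text
[[0.258 0.259 0.257 0.26 ]
 [0.259 0.259 0.26  0.261]
 [0.261 0.262 0.26  0.261]
 [0.261 0.262 0.261 0.262]]
knob [0.4992 0.078  0.124 ] [ 4.3 84.8]
knobL [0.4933 0.1001 0.116 ] [  3.7 107.7]
knobR [0.5018 0.0568 0.116 ] [ 1.8 63.6]
pin [0.5142 0.0045 0.078 ] [1.4 9.9]
[0.49895394 0.07808707 0.12270254] [0.49583728 0.07662594 0.12332467]
t 5.8 tcp [0.4947 0.0488 0.1974] loc mm [-7.1 57.5] valve-yaw deg -2.7 F [-0.1 -0.9 -0.5] q [-0.01 -0.07  1.54 -0.    1.62  1.37] op 0.004
[[ 0.981  0.19   0.049]
 [ 0.19  -0.982 -0.003]
 [ 0.048  0.012 -0.999]]
```

View pics/w7c.png

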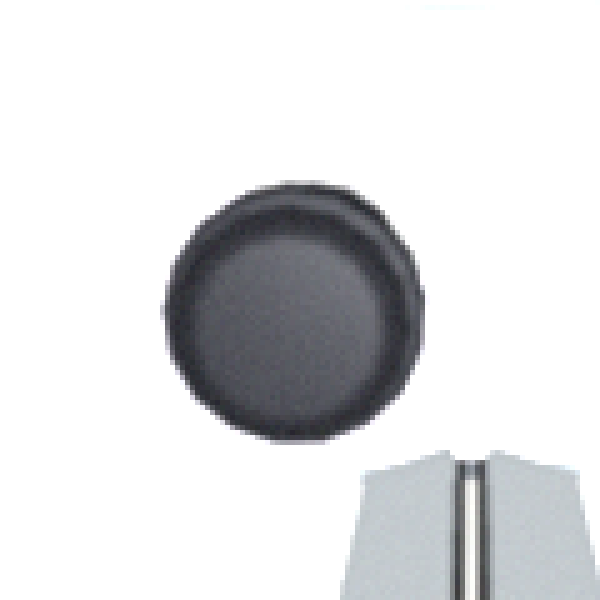

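```bash
python3 -c "
from h import *
go(.001,.085,.135)"
```

```text
t 5.8 tcp [0.4947 0.0488 0.1974] loc mm [-7.1 57.5] valve-yaw deg -2.7 F [-0.1 -0.9 -0.5] q [-0.01 -0.07  1.54 -0.    1.62  1.37] op 0.004
tool delta mm [  3.8 -28.6  62.3]
```

>>> {"op": "servo_tool", "data": {
  "claw": [1, 1, 1, 1, 1],
  "linear": [
    [2, -14, 10],
    [1, -12, 15],
    [1, -3, 20],
    [0, 0, 15],
    [0, 0, 0]
  ],
  "turn": [0, 0, 0, 0, 0]
}}

```text
t: 6.3
tcp_pos: [0.499, 0.0777, 0.1415]
orientation: [3.117, 0.3, 0.102]
contact_force: [0.8, 0.7, -0.5]
opening: 0.004
```

```bash
python3 -c "
from h import *
go(.001,.085,.124)
snap('wrist','w8');snap('side','s8')"
```

```text
t 6.3 tcp [0.499  0.0777 0.1415] loc mm [ 4.  84.5] valve-yaw deg -2.6 F [ 0.8  0.7 -0.5] q [ 0.05 -0.04  1.63 -0.01  1.49  1.42] op 0.004
tool delta mm [-4.1 -0.6 17.2]
```

View pics/w8.png

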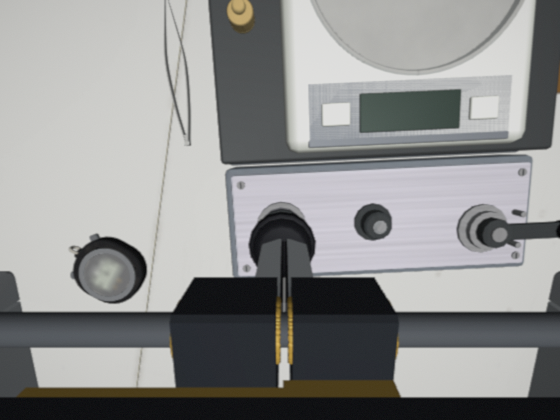

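View pics/s8.png

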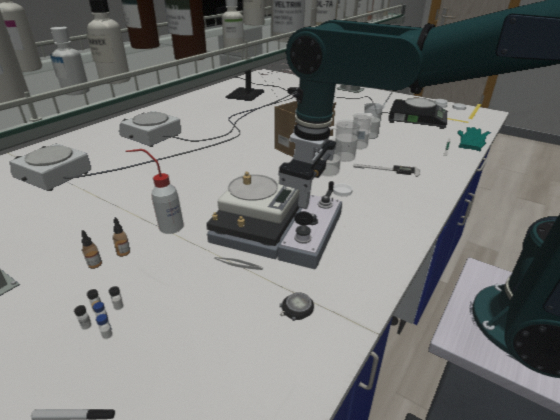

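The fingers are over the knob in the wrist view, with the knob at (283,240) directly behind the tips. First stroke.

>>> {"op": "servo_tool", "data": {
  "claw": [1, 1, 1, 1, 1],
  "linear": [
    [-3, 0, 12],
    [-1, 0, 12],
    [-1, 0, 12],
    [-1, 0, 10],
    [0, 0, 6]
  ],
  "turn": [0, 0, 0, 0, 0]
}}

```text
t: 6.9
tcp_pos: [0.5009, 0.0767, 0.1019]
orientation: [3.117, 0.3, 0.128]
contact_force: [-21.7, -1.5, 46.0]
opening: 0.003
```

```bash
python3 -c "
from h import *
go(.0,.085,.101)
snap('wrist','w9')"
```

```text
t 6.9 tcp [0.5009 0.0767 0.1019] loc mm [ 5.6 83.1] valve-yaw deg -2.6 F [-21.7  -1.5  46. ] q [ 0.04 -0.03  1.7  -0.    1.39  1.42] op 0.003
tool delta mm [-5.7 -1.7  0.4]
```

View pics/w9.png

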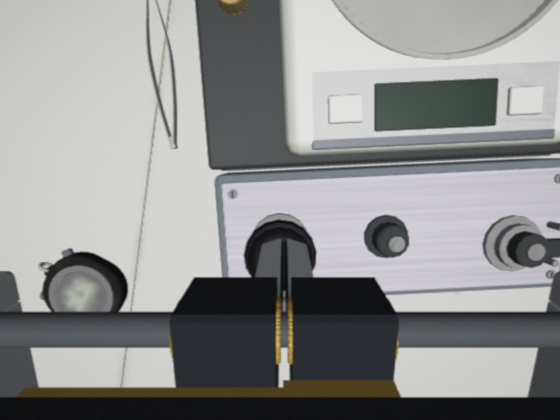

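The plunger bottomed at z = 0.102 with 46 N. I'll let it up, recentre 5 mm in x, and repeat.

>>> {"op": "servo_tool", "data": {
  "claw": [1, 1, 1, 1, 1],
  "linear": [
    [0, 0, -14],
    [0, 0, -14],
    [-3, -1, -6],
    [-3, -1, 0],
    [0, 0, 0]
  ],
  "turn": [0, 0, 0, 0, 0]
}}

```text
t: 7.45
tcp_pos: [0.493, 0.0772, 0.1388]
orientation: [3.116, 0.299, 0.139]
contact_force: [-0.3, 0.2, -0.1]
opening: 0.003
```

```bash
python3 -c "
from h import *
go(.0,.085,.124)
snap('wrist','w10')"
```

```text
t 7.45 tcp [0.493  0.0772 0.1388] loc mm [-2.  85.5] valve-yaw deg -2.7 F [-0.3  0.2 -0.1] q [ 0.04 -0.07  1.67 -0.    1.46  1.42] op 0.003
tool delta mm [ 0.7  0.2 14.9]
```

View pics/w10.png

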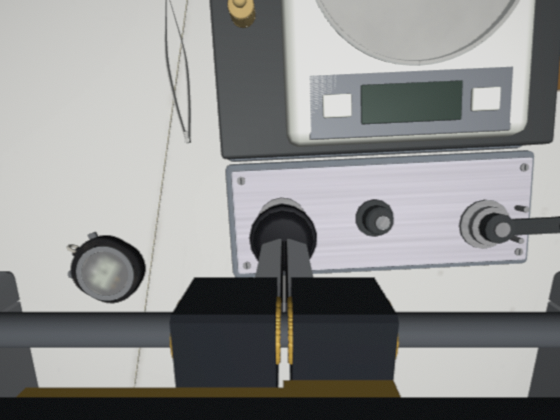

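Knob is back up and the fingers are clear, tool tilt about 5°. I'll do the second stroke with less overshoot.

>>> {"op": "servo_tool", "data": {
  "claw": [1, 1, 1, 1, 1],
  "linear": [
    [-1, 0, 14],
    [-1, 0, 14],
    [-1, 0, 10],
    [-0.5, 0, 5],
    [0, 0, 2]
  ],
  "turn": [0, 0, 0, 0, 0]
}}

```text
t: 8.0
tcp_pos: [0.4945, 0.0771, 0.1026]
orientation: [3.115, 0.3, 0.147]
contact_force: [-5.3, 0.0, 10.4]
opening: 0.004
```

>>> {"op": "servo_tool", "data": {
  "claw": [1, 1, 1, 1],
  "linear": [
    [0, 0, -14],
    [0, 0, -14],
    [-1, 0, -2],
    [0, 0, 0]
  ],
  "turn": [0, 0, 0, 0]
}}

```text
t: 8.4
tcp_pos: [0.4915, 0.0768, 0.1314]
orientation: [3.115, 0.3, 0.151]
contact_force: [-0.5, 0.3, 0.3]
opening: 0.004
```

```bash
python3 -c "
from h import *
go(.0,.085,.124)
snap('wrist','w11')"
```

```text
t 8.4 tcp [0.4915 0.0768 0.1314] loc mm [-3.5 85.4] valve-yaw deg -2.6 F [-0.5  0.3  0.3] q [ 0.04 -0.08  1.69 -0.    1.44  1.42] op 0.004
tool delta mm [2.8 0.1 7.7]
```

View pics/w11.png

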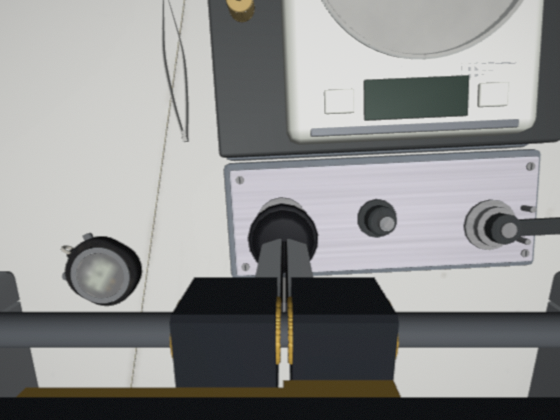

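The view is unchanged apart from the pin tip, now at (388,223). The knob is up and the tips are 7 mm above it. Strokes 3 to 5 follow.

>>> {"op": "servo_tool", "data": {
  "claw": [1, 1, 1, 1],
  "linear": [
    [0, 0, 12],
    [-1, 0, 12],
    [-0.5, 0, 7],
    [0, 0, 4]
  ],
  "turn": [0, 0, 0, 0]
}}

```text
t: 8.85
tcp_pos: [0.4935, 0.0769, 0.1021]
orientation: [3.115, 0.301, 0.152]
contact_force: [-16.2, -1.2, 33.5]
opening: 0.007
```

>>> {"op": "servo_tool", "data": {
  "claw": [1, 1, 1, 1],
  "linear": [
    [0, 0, -14],
    [0, 0, -14],
    [0, 0, -2],
    [0, 0, 0]
  ],
  "turn": [0, 0, 0, 0]
}}

```text
t: 9.25
tcp_pos: [0.4909, 0.0768, 0.1306]
orientation: [3.115, 0.301, 0.154]
contact_force: [0.5, -0.1, 0.4]
opening: 0.004
```

>>> {"op": "servo_tool", "data": {
  "claw": [1, 1, 1, 1],
  "linear": [
    [0, 0, 12],
    [-1, 0, 12],
    [-0.5, 0, 7],
    [0, 0, 4]
  ],
  "turn": [0, 0, 0, 0]
}}

```text
t: 9.65
tcp_pos: [0.4929, 0.0769, 0.1021]
orientation: [3.115, 0.301, 0.156]
contact_force: [-14.3, -1.4, 31.8]
opening: 0.003
```

>>> {"op": "servo_tool", "data": {
  "claw": [1, 1, 1, 1],
  "linear": [
    [0, 0, -14],
    [0, 0, -14],
    [0, 0, -2],
    [0, 0, 0]
  ],
  "turn": [0, 0, 0, 0]
}}

```text
t: 10.05
tcp_pos: [0.4894, 0.0767, 0.1292]
orientation: [3.115, 0.301, 0.152]
contact_force: [0.2, -1.0, -0.2]
opening: 0.006
```

```bash
python3 -c "
from h import *
go(.0,.085,.124)
snap('wrist','w12')"
```

```text
t 10.05 tcp [0.4894 0.0767 0.1292] loc mm [-5.6 85.9] valve-yaw deg -2.6 F [ 0.2 -1.  -0.2] q [ 0.04 -0.08  1.7  -0.    1.43  1.42] op 0.006
tool delta mm [5.1 0.5 5.8]
```

View pics/w12.png

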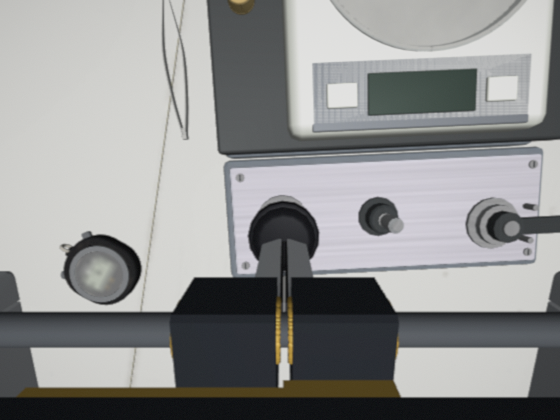

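The pin is climbing, with its tip now at (397,226). I'll recentre 5 mm in x and do two more strokes.

>>> {"op": "servo_tool", "data": {
  "claw": [1, 1, 1, 1, 1],
  "linear": [
    [5, 0, 0],
    [0, 0, 12],
    [-1, 0, 10],
    [-0.5, 0, 6],
    [0, 0, 4]
  ],
  "turn": [0, 0, 0, 0, 0]
}}

```text
t: 10.6
tcp_pos: [0.4951, 0.0778, 0.1021]
orientation: [3.116, 0.302, 0.146]
contact_force: [-15.2, -1.3, 30.9]
opening: 0.009
```

>>> {"op": "servo_tool", "data": {
  "claw": [1, 1, 1, 1],
  "linear": [
    [0, 0, -14],
    [0, 0, -14],
    [1, 0, -3],
    [0, 0, 0]
  ],
  "turn": [0, 0, 0, 0]
}}

```text
t: 11.0
tcp_pos: [0.4948, 0.078, 0.1337]
orientation: [3.115, 0.302, 0.15]
contact_force: [-0.0, 1.2, -0.1]
opening: 0.006
```

>>> {"op": "servo_tool", "data": {
  "claw": [1, 1, 1, 1],
  "linear": [
    [0, 0, 12],
    [-1, 0, 12],
    [-0.5, 0, 7],
    [0, 0, 4]
  ],
  "turn": [0, 0, 0, 0]
}}

```text
t: 11.4
tcp_pos: [0.4971, 0.0781, 0.102]
orientation: [3.115, 0.303, 0.152]
contact_force: [-17.2, -1.5, 42.2]
opening: 0.001
```

>>> {"op": "servo_tool", "data": {
  "claw": [1, 1, 1, 1],
  "linear": [
    [0, 0, -14],
    [0, 0, -14],
    [1, 0, -3],
    [0, 0, 0]
  ],
  "turn": [0, 0, 0, 0]
}}

```text
t: 11.8
tcp_pos: [0.495, 0.0782, 0.1307]
orientation: [3.116, 0.302, 0.15]
contact_force: [0.0, 0.0, -0.0]
opening: 0.005
```

```bash
python3 -c "
from h import *
go(.0,.085,.124)
snap('wrist','w13')"
```

```text
t 11.8 tcp [0.495  0.0782 0.1307] loc mm [ 0.2 86. ] valve-yaw deg -2.5 F [ 0.  0. -0.] q [ 0.05 -0.07  1.68 -0.    1.43  1.42] op 0.005
tool delta mm [-0.8  0.9  6.6]
```

View pics/w13.png

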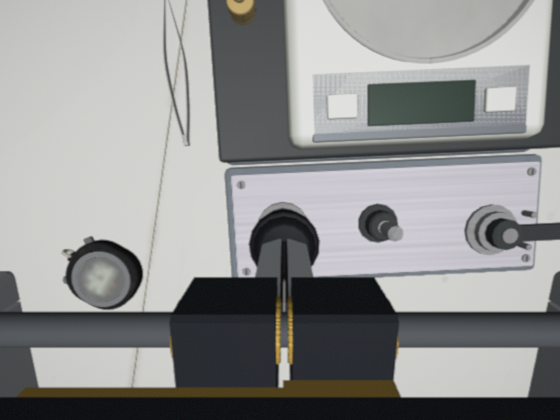

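The pin tip at (396,233) shows no clear climb over the last two strokes. I'll measure the pin height and valve angle more carefully.

```bash
python3 - <<'E'
from h import *
rows=[]
for f in('w8','w10','w11','w12','w13'):
    im=cv2.imread(f'pics/{f}.png')[190:265,340:430]
    rows.append(cv2.resize(np.clip(im*1.6,0,255).astype('uint8'),(360,300),interpolation=3))
rows.append(np.zeros_like(rows[0]))
g=np.vstack([np.hstack(rows[:2]),np.hstack(rows[3:5])]);cv2.imwrite('pics/g.png',g)
for f,u,v in(('w8',380,227),('w10',383,222),('w11',388,223),('w12',397,226),('w13',396,233)):
    print(f,px(f,u,v,w=2).round(4))
im=cv2.imread('pics/w13.png')[190:280,450:560];cv2.imwrite('pics/g2.png',cv2.resize(im,(660,540),interpolation=3))
E
```

```text
w8 [0.5145 0.0039 0.078 ]
w10 [0.5148 0.0041 0.0807]
w11 [0.5149 0.0035 0.0836]
w12 [0.514  0.0035 0.0988]
w13 [0.5146 0.0038 0.0985]
```

View pics/g.png

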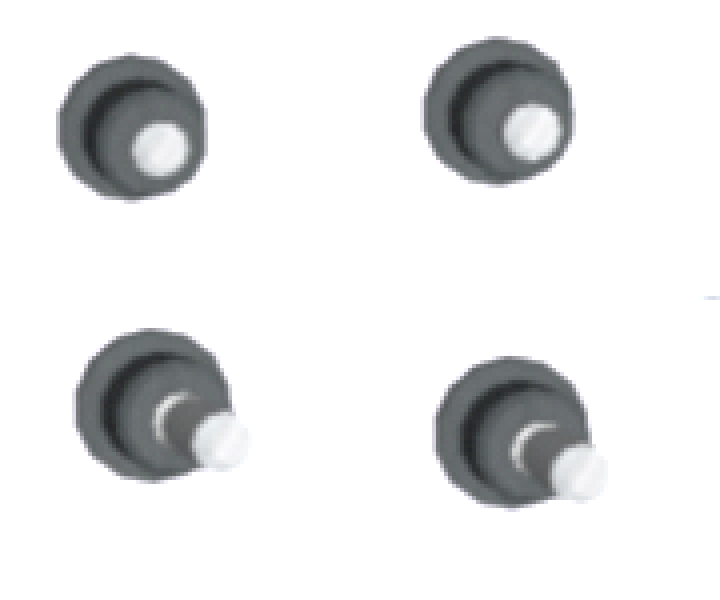

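View pics/g2.png

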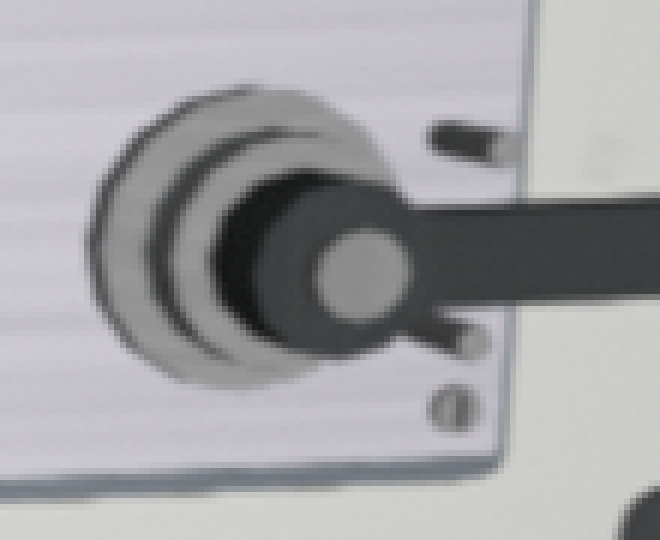

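The pin popped out fully by stroke 4: its tip is at 98.5 mm and the foot groove shows. The handle rests by its stop post. I'll lift away and do a last check.

>>> {"op": "servo_tool", "data": {
  "claw": [1, 1, 1, 1, 1],
  "linear": [
    [0, 0, -25],
    [0, 0, -30],
    [0, 0, -25],
    [0, 0, 0],
    [0, 0, 0]
  ],
  "turn": [0, 0, 0, 0, 0]
}}

```text
t: 12.35
tcp_pos: [0.4813, 0.0777, 0.1979]
orientation: [3.119, 0.302, 0.109]
contact_force: [-0.3, -1.0, -0.8]
opening: 0.007
```

```bash
python3 -c "
from h import *
st()
snap('wrist','w14');snap('side','s14')
for u,v in ((283,215),):print(px('w14',u,v))"
```

```text
t 12.35 tcp [0.4813 0.0777 0.1979] loc mm [-13.2  88.7] valve-yaw deg -2.6 F [-0.3 -1.  -0.8] q [ 0.05 -0.11  1.58 -0.    1.6   1.42] op 0.007
[0.4901497  0.07924731 0.12340812]
```

View pics/w14.png

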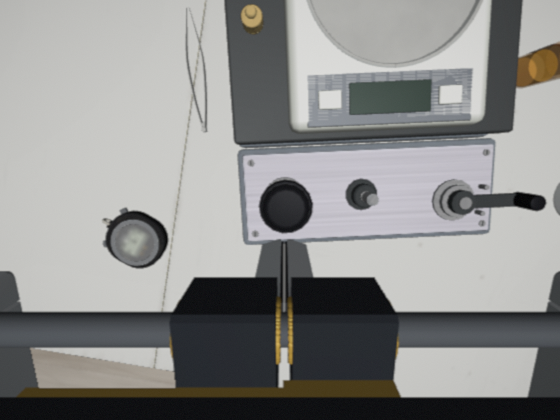

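View pics/s14.png

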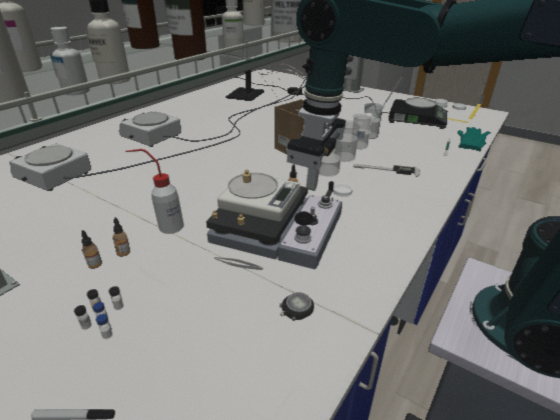

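The final views show the knob up (top at 123.4 mm), the pin out at (366,196) and the handle closed at (463,203) to (535,203). The weight still stands on the pan at (247,176) in the side view, and the tool is clear.

```bash
python3 -c "
from h import *
print(ticket.job_done())"
```

```text
the job is handed in; nothing more can be done
None
```

The job is handed in at about 12.5 s of the 58 s allowed; no verdict was reported. I pushed the bleed valve's handle round to its closed stop with shut fingertips, then pressed the palm knob six full strokes and lifted clear.

**Last checks:**
- **Valve:** the handle lies along the unit's long axis by its stop post. The push force had risen to 14 N there. The angle was judged from pictures, not measured.
- **Indicator pin:** the tip reads about 98.5 mm above the bench (nominal 99.5 mm fully out), with the foot groove showing.
- **Knob:** sprung up, its top read at 123.4 mm (nominal 124 mm).
- **Big weight and things around:** the weight still stands on the pan, and nothing looked moved.
- **Contact:** the wrist force is near zero, with the fingers about 75 mm above the knob.

**What did not go as planned:**
- **Extra strokes:** the pin had already popped by the fourth stroke. I misread one view, so strokes five and six were unneeded but harmless.
- **Tilt and force:** the tool tilted about 5° during the strokes, and the peak pressing force I read was 46 N.
- **Slab lift:** I did not measure it directly; I inferred it from the pin being fully out.

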